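# Load the tube rack past the sprung gate

## Task

Load the blue tube rack into the reader: with one fingertip press down and hold the orange pedal beside the chute so that the gate stays lifted well clear of the tubes, and with the other fingertip push the rack's upright end plate until the rack is fully home against the black stop. Then let the pedal up so that the gate drops shut behind the tubes, and take the hand away. Only push it, never lift or tip it, and leave the green rack and the two bottles where they stand.

Things in the scene. Friction and masses are not known exactly. Their poses are not given: they have to be found in the camera images.
- chute: Fixed open-topped chute. Origin: on the table top, mid-channel, straight below the gate; x points along the push to the stop, y left, z up. Channel floor 4 mm above the table, from x = -195 mm (open end) to the black stop face at x = +81; aluminium walls 34 mm high, 8 thick, inner faces at y = +22 and -22 mm. White reader housing (to 56 mm high) from x = +15 mm on.
- gate (a joint): Orange gate, a see-saw on a shaft along the top of the right wall (parallel to chute x, at chute y = -26, z = 40 mm). 0 rad = shut, 0.9 = fully lifted (hard stop). It clears the tubes from about 0.52 rad; keep it above 0.6 while they pass. A spring shuts it at once when let go. Pressing the pedal lifts it: about 2.5 N at first, 5 N near the stop.
- gate_tooth (a point): Middle of the lower edge of the gate's leaf, 6 mm thick, 26 mm wide, which crosses the channel at chute x = 0 and blocks the rack when shut (edge then 17 mm above the table). Fully lifted, the leaf's top is about 77 mm above the table, so a finger in the channel cannot pass it and need not.
- pedal_mid (a point): Middle of the upper face of the gate's pedal, an orange strip 165 mm long (chute x = -190 to -25 mm, always parallel to it), 34 wide, right (-y) of the chute. Gate shut: it slopes up outwards at 0.75 rad, middle at chute y = -68, z = 52 mm. Level at gate = 0.75 rad: middle at y = -65, z = 20; at the 0.9 stop z is about 14. A fingertip can slide along it while pressing.
- rack: Blue rack of capped tubes, loose in the chute, 118 mm long (x), 40 wide, 0.11 to 0.23 kg. Origin: centre of underside; x to the stop. Front to rear: block of tubes 72 mm long, 24 high (x = +59 to -13); tongue 40 long, 8 high; upright end plate 6 thick, 38 high, rear face at x = -59. Home: origin at chute x = +22, the shut gate over the tongue, the end plate on the near side of the gate.
- rack_push (a point): Centre of the rear face of the rack's upright end plate, the face to push; 19 mm above the rack's underside (23 mm above the table). Fully home it is at chute x = -37 mm.
- spare_rack: Bystander: an identical rack but green, standing on the table beside the chute; origin at the centre of its underside, 118 x 40 x 38 mm. Leave it alone.
- reagent_mid (a point): Bystander: amber bottle 44 mm in diameter, 75 mm high; the point is on its axis 30 mm above the table. Leave it alone.
- buffer_mid (a point): Bystander: clear jar with a blue cap, 40 mm in diameter, 60 mm high; the point is on its axis 30 mm above the table. Leave it alone.
There are look-alikes about, which are no part of the job. Of the things like the rack, leave any that is red; of the rest the larger one is meant.

How it is judged:
By the outcome, as a careful person would: the job done as asked, in the order asked, and still so for the second after the job is handed in, with the robot touching nothing.
It also fails if it takes over 38 s, if anything falls off the work surface, if the arm or the gripper's body presses on something with over 40 N, if the wrist force passes 120 N, or if a joint passes its speed limit or range.

## Robot

A 7-joint arm with a two-finger parallel gripper is mounted at the origin on the work surface. World frame = base frame: x ahead of the robot, y to its left, z up, the work surface at z = 0. Lengths are in m, angles in rad, forces in N, time in s.
With the tool pointing down it reaches from about 0.35 to 0.9 m from the base axis. Payload 19.9 kg.
Tool frame: the origin (TCP) lies between the finger pads; the fingertips stand 19 mm ahead of it and the grasp point (between the pads) is the TCP; z points along the fingers, y is the line along which they close (so a half turn about z gives the same grasp; the last joint's range is limited). The gripper opens to 94 mm and grips with 3 to 60 N. Pads are 16 mm wide; open, the fingers measure 119 mm over their backs; the gripper's body (75 mm by 177 mm) begins 78 mm behind the grasp point.
Start: joints at [-1.258, 0.417, -0.01, 1.614, 0.005, 1.111, -0.053], TCP at [0.217, 0.586, 0.224] pointing down, gripper open.
Joint ranges: [-2.81, 2.81], [-0.39, 2.02], [-1.27, 1.25], [0.06, 2.57], [-1.19, 4.33], [0.19, 2], [-2.82, 2.82]. Speed limits (rad/s): [1.89, 1.89, 2.39, 2.39, 3.01, 3.01, 3.01].

## Interface

Orientations are given as a 3x3 rotation matrix whose columns are the frame's x, y, z axes.
In Python, from rig import robot gives the robot as it stands. Calls block until the motion is done:
- robot.move_ptp(position, orientation): joint-space move of the TCP to a pose.
- robot.move_linear(position, velocity=0.15, frame=None, threshold=None): straight line of the TCP; frame=None keeps the orientation; velocity is the mean speed in m/s. With threshold (N) it stops when the force on the tool has changed by that much, and returns True; else False.
- robot.goto_joints(angles): joint-space move.
- robot.gripper_to(opening): finger opening in m; the grip force is fixed at half the most; returns when the fingers have stopped.
- robot.pause(seconds).
- robot.ik(position, orientation): joint angles nearest the present ones, or None.
- robot.get_state(): the state.
- robot.grab_frame(name): name is "side" or "top"; returns the picture (384x512x3 uint8, red, green, blue); there is no depth.
- robot.camera_info(name): a dict with "fx", "fy", "cx", "cy" (pixels), "rvec" (rotation vector, rad) and "tvec" (3), from world to camera coordinates, as OpenCV has them. Camera axes: x right, y down, z forward; pixel columns grow to the right and rows downward; lengths in m; the calibration is good to about 2 mm. A picture is of the moment at which its call begins. camera_info takes no time and is no camera call.
A pose or a line that the arm cannot do raises robot.PlanningError and nothing moves.
- robot.sign_off(): hands the job in; it is judged then, once.
The state is a dict: "time": time; "qpos": joint angles; "joint_vel": joint speeds; "effort": joint torques, N m; "ee_pos": TCP position; "tool_rot": TCP orientation; "force": force on the tool from outside, world axes, zero at the start; "moment": the same for the moment, N m; "opening": finger opening in m; "grasp_force": force on a finger pad.
Only numpy, scipy, OpenCV 4.12 (cv2) and the standard library are available. Lean on these libraries where they do the work, as an engineer would, in place of code of your own. Each camera call takes 0.05 s, during which the arm holds its last target. There are 200 camera calls.

## Working session

There is one attempt and no reset: what is moved stays moved. The work goes in short steps, each a Python script; the robot and the scene stay as the last script left them, time stands still between calls to the robot, and variables do not carry over. Pictures are saved under pics/ and viewed, at most 10 in all, crops included, and the job is handed in when it is done.

```bash
mkdir -p pics; ls
python3 - <<'E'
from rig import robot
import cv2
for n in("side","top"):
    cv2.imwrite(f"pics/{n}0.png",cv2.resize(robot.grab_frame(n)[:,:,::-1],(800,600),interpolation=cv2.INTER_CUBIC)); print(robot.camera_info(n))
s=robot.get_state();print(s["time"],s["opening"],s["tool_rot"],s["ee_pos"])
E
```

```text
pics
{'fx': 395.5085418545636, 'fy': 395.5085418545636, 'cx': 259.2236746762829, 'cy': 188.5188898710168, 'rvec': array([ 0.09279082, -2.86260311,  1.18111454]), 'tvec': array([0.4921406 , 0.0469694 , 0.90385598])}
{'fx': 448.5582743044816, 'fy': 448.5582743044816, 'cx': 251.39724414832023, 'cy': 195.83377338348774, 'rvec': array([ 2.19143436, -2.15701533,  0.08873602]), 'tvec': array([0.03265913, 0.50328723, 1.10012019])}
0.1 0.09374556691367548 [[-9.38067959e-01  3.46451173e-01 -2.99668661e-04]
 [ 3.46451294e-01  9.38067398e-01 -1.02839649e-03]
 [-7.51797690e-05 -1.06852639e-03 -9.99999426e-01]] [0.21643303 0.58598901 0.22390397]
```

View pics/side0.png

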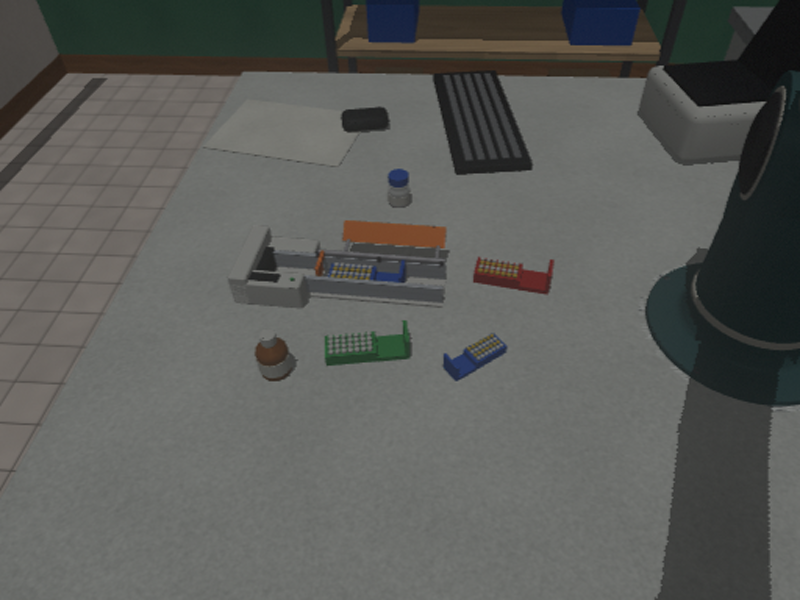

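View pics/top0.png

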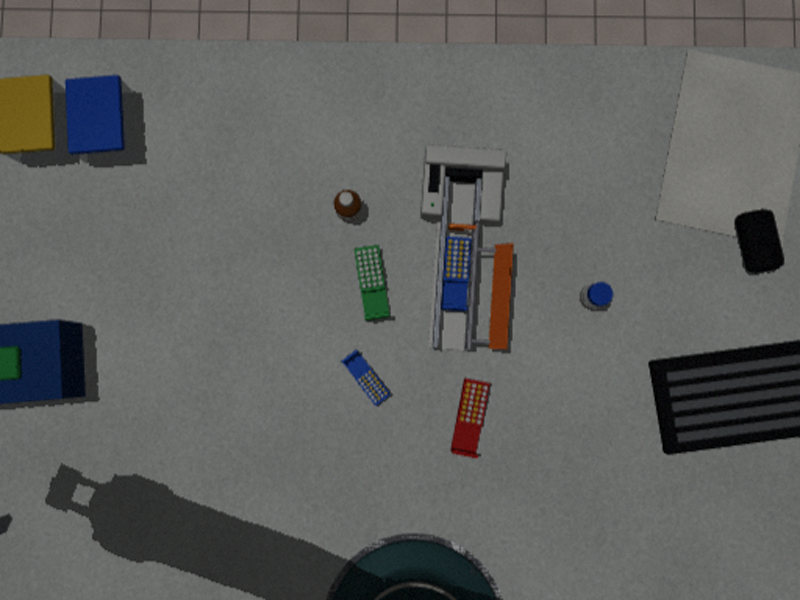

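The candidates are the blue rack in the chute (top 457,272; larger, tubes toward the stop), the small blue one (365,378) and the red one (470,418). The larger blue rack in the chute is the one meant. I'll confirm it and measure the chute in enlarged crops.

Run:
```python
import cv2
from rig import robot
a=robot.grab_frame("top")[85:235,250:350,::-1]; b=robot.grab_frame("side")[130:205,140:300,::-1]
cv2.imwrite("pics/top1.png",cv2.resize(a,None,fx=4,fy=4,interpolation=cv2.INTER_CUBIC))
cv2.imwrite("pics/side1.png",cv2.resize(b,None,fx=5,fy=5,interpolation=cv2.INTER_CUBIC))
```

```text
(no output)
```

View pics/top1.png

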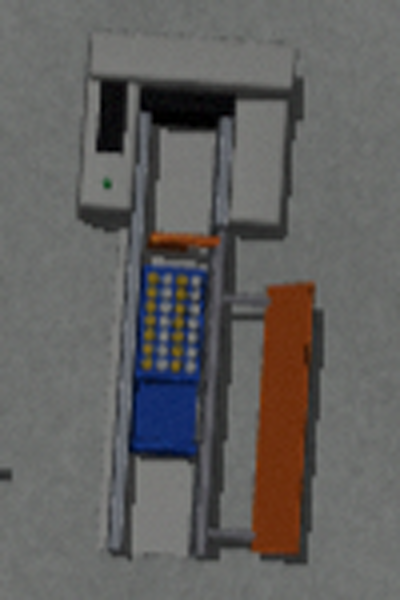

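View pics/side1.png

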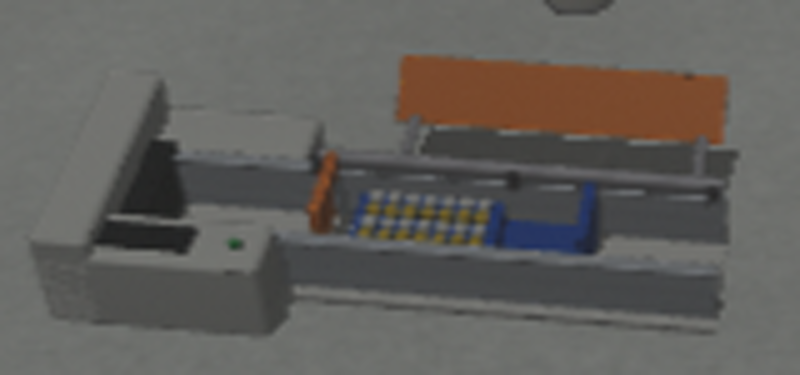

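The crops confirm the meant rack: in the chute behind the shut gate, end plate to the rear (top crop 131–196, 453). Next I'll fit the chute pose from the wall ends and pedal corners.

```bash
cat > h.py <<'E'
import numpy as np, cv2
from scipy.optimize import least_squares
from rig import robot
C={n:robot.camera_info(n) for n in("top","side")}
def proj(n,P):
    c=C[n];K=np.array([[c["fx"],0,c["cx"]],[0,c["fy"],c["cy"]],[0,0,1.]])
    return cv2.projectPoints(np.asarray(P,float).reshape(-1,1,3),c["rvec"],c["tvec"],K,None)[0][:,0]
def world(p,P):
    x,y,a=p;P=np.atleast_2d(P)/1000.;c,s=np.cos(a),np.sin(a)
    return np.c_[x+c*P[:,0]-s*P[:,1],y+s*P[:,0]+c*P[:,1],P[:,2]]
E
cat > fit.py <<'E'
from h import *
pi,po=(-55.6,40.4),(-80.4,63.6)
top=[((110,552),(-195,30,34)),((122,552),(-195,22,34)),((196,556),(-195,-22,34)),((207,556),(-195,-30,34)),
((151,115),(81,22,34)),((217,118),(81,-22,34)),((252,551),(-190,)+pi),((298,553),(-190,)+po),((315,283),(-25,)+po),((269,286),(-25,)+pi)]
side=[((402,57),(-25,)+po),((398,118),(-25,)+pi),((727,77),(-190,)+po),((722,140),(-190,)+pi),((722,270),(-195,30,34))]
ut=np.array([t[0] for t in top]);ut=(ut+.5)/4-.5+[250,85]
us=np.array([t[0] for t in side]);us=(us+.5)/5-.5+[140,130]
Pt=[t[1] for t in top];Ps=[t[1] for t in side]
f=lambda p:np.r_[(proj("top",world(p,Pt))-ut).ravel(),(proj("side",world(p,Ps))-us).ravel()]
r=least_squares(f,[.55,-.05,0],loss="soft_l1");print(r.x);print(f(r.x).reshape(-1,2).round(1).tolist())
np.save("chute.npy",r.x)
# rack rear: top edge of plate (z=42), top crop and side crop
for n,u,k,o,y in(("top",(163,453),4,(250,85),0),("side",(589,186),5,(140,130),-19)):
    px=(np.array(u)+.5)/k-.5+o
    g=least_squares(lambda q:(proj(n,world(r.x,(q[0],q[1],42)))[0]-px),[-125,y]);print(n,g.x)
E
python3 fit.py
```

```text
[ 0.63040608 -0.06384653 -0.04963296]
[[0.2, -0.3], [0.4, -0.1], [-0.2, 0.1], [0.3, 0.3], [-0.3, -0.5], [0.7, -0.1], [-0.1, 0.2], [-0.0, 0.1], [-0.8, -0.4], [-0.8, -0.1], [0.2, -1.0], [-0.1, 0.2], [0.5, -0.9], [0.5, 0.1], [-0.2, 0.2]]
top [-133.23978601    1.98129605]
side [-127.57305337  -13.66909926]
```

```bash
cat >> h.py <<'E'
p=np.load("chute.npy") if __import__("os").path.exists("chute.npy") else None
if p is not None:
    c,s=np.cos(p[2]),np.sin(p[2]); ex=np.array([c,s,0]);ey=np.array([-s,c,0]);R=np.c_[-ex,ey,[0,0,-1]]
def tcp(x,y,ztip): return world(p,(x,y,ztip+19))[0]
def chute(w): d=np.asarray(w)-[p[0],p[1],0];return np.array([d@ex,d@ey,d[2]-.019])*1000
def st():
    q=robot.get_state();print("t",round(q["time"],2),"tip",chute(q["ee_pos"]).round(1),"F",np.round([q["force"]@ex,q["force"]@ey,q["force"][2]],1),"op",round(q["opening"],4))
E
python3 - <<'E'
from h import *
robot.move_ptp(tcp(-150,-33,130),R); st()
robot.gripper_to(0.054); robot.move_linear(tcp(-150,-33,85),0.15); st()
a=robot.grab_frame("top")[85:235,230:380,::-1]; b=robot.grab_frame("side")[90:210,140:320,::-1]
a=cv2.resize(a,(400,400),interpolation=cv2.INTER_CUBIC);b=cv2.resize(b,(400,267),interpolation=cv2.INTER_CUBIC)
b=cv2.copyMakeBorder(b,0,133,0,0,cv2.BORDER_CONSTANT)
cv2.imwrite("pics/a2.png",np.hstack([a,b]))
E
```

```text
t 2.77 tip [-149.8  -32.4  130. ] F [ 0.3 -0.1 -1.1] op 0.0942
t 4.0 tip [-150.1  -33.3   85.2] F [-0.6 -0.5  1.3] op 0.0538
```

View pics/a2.png

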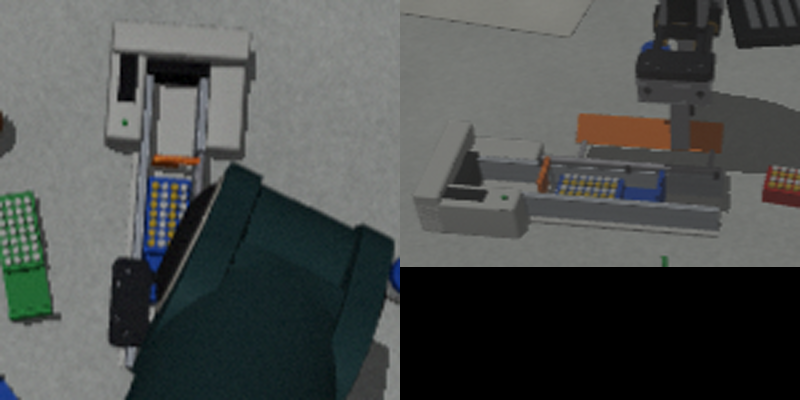

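The top view is mostly covered by the arm. In the side view the fingers stand above the channel and pedal, behind the blue end plate (about 660,185). Descending onto the pedal now.

Run:
```python
from h import *
for z in(50,30,18):
    print(robot.move_linear(tcp(-150,-33,z),0.06,threshold=20)); st()
b=robot.grab_frame("side")[120:210,140:320,::-1]
cv2.imwrite("pics/a3.png",cv2.resize(b,(800,400),interpolation=cv2.INTER_CUBIC))
```

```text
False
t 4.83 tip [-150.   -33.2   50. ] F [0.1 0.4 0.5] op 0.0539
False
t 5.32 tip [-149.5  -32.2   29.4] F [2.6 5.4 4.3] op 0.0541
False
t 5.67 tip [-149.5  -32.1   17.5] F [0.8 5.5 9.2] op 0.0541
```

View pics/a3.png

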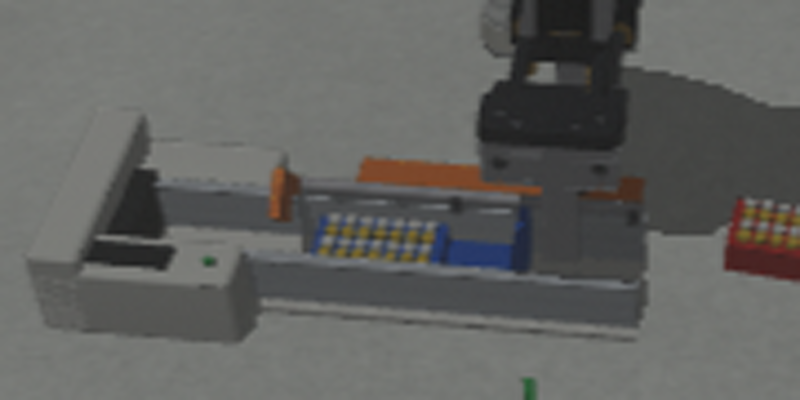

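The pedal is pressed flat and the gate leaf (275,195) stands clear above the wall. The finger is in the channel behind the end plate (520,240). Pushing now.

Run:
```python
from h import *
for x in(-120,-90,-62):
    print(robot.move_linear(tcp(x,-33,17),0.04,threshold=20)); st()
print(robot.move_linear(tcp(-36,-33,17),0.02,threshold=10)); st()
b=robot.grab_frame("side")[120:210,140:320,::-1]
cv2.imwrite("pics/a4.png",cv2.resize(b,(800,400),interpolation=cv2.INTER_CUBIC))
```

```text
False
t 6.62 tip [-120.4  -33.2   16.4] F [-3.9 -1.   2.8] op 0.0542
False
t 7.52 tip [-89.6 -33.1  17.2] F [-1.  -1.5  4. ] op 0.0539
False
t 8.37 tip [-62.2 -32.9  17. ] F [-3.6  0.2  4.1] op 0.0537
True
t 9.25 tip [-45.1 -32.9  16.8] F [-2.6  0.4  9.6] op 0.0539
```

View pics/a4.png

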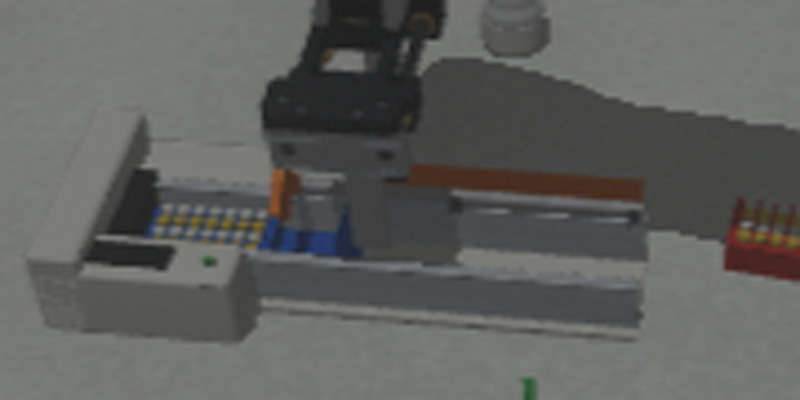

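It stopped at -45.1 mm, where -45 was expected. A short firmer nudge will confirm it is against the stop. Then I'll back off, let the pedal up and retreat.

Run:
```python
from h import *
print(robot.move_linear(tcp(-40,-33,17),0.015,threshold=16)); st()
q=chute(robot.get_state()["ee_pos"])
robot.move_linear(tcp(-49,-33,17),0.02); st()
robot.move_linear(tcp(-51,-33,60),0.08); robot.move_linear(tcp(-51,-33,140),0.15); st()
robot.move_linear(tcp(-200,-33,200),0.2); robot.pause(.3); st()
a=robot.grab_frame("top")[85:235,230:380,::-1]; b=robot.grab_frame("side")[110:210,140:290,::-1]
a=cv2.resize(a,(400,400),interpolation=cv2.INTER_CUBIC);b=cv2.resize(b,(400,267),interpolation=cv2.INTER_CUBIC)
b=cv2.copyMakeBorder(b,0,133,0,0,cv2.BORDER_CONSTANT)
cv2.imwrite("pics/a5.png",np.hstack([a,b]))
```

```text
True
t 9.54 tip [-45.  -32.9  16.7] F [-3.5  0.7  9.5] op 0.0538
t 9.87 tip [-48.2 -32.9  17.4] F [ 4.5 -1.1  4.7] op 0.0542
t 11.24 tip [-51.4 -32.7 139.1] F [ 0.3  0.3 -0.7] op 0.0541
t 12.49 tip [-199.9  -33.1  199.7] F [ 0.1 -0.7 -0.4] op 0.054
```

View pics/a5.png

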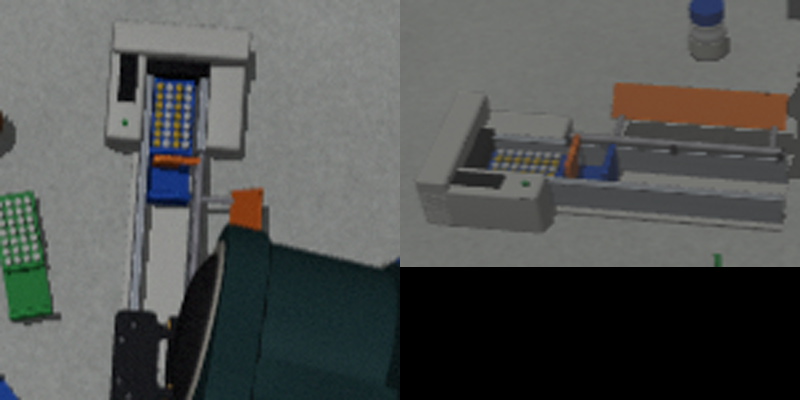

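The rack is home: its front meets the black stop (about 175,79). The gate is shut over the tongue (175,160), the pedal is up and the hand is clear.

```bash
python3 -c "
from rig import robot
print(robot.sign_off())"
```

```text
the job is handed in; nothing more can be done
None
```

The blue rack is fully home against the black stop, the gate is shut behind the tubes, the hand is clear and the job is handed in, about 12.5 s into the 38 s limit.

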